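# Fish a dropped washer out from under a mounting plate

### The job

A thick steel washer has been dropped and slid in under the front of the mounting plate that lies on two battens, where no finger fits. Take the stop rule by its grip, feel about for the washer with it under the plate and drag it out at the front with the rule's hooked end, without ramming the plate or its battens. Then lay the rule flat on the bench or on its board, clear of the plate, put the washer in the small parts bin, and leave the other things where they are.

Things in the scene. Friction and masses are not known exactly. Their poses are not given: they have to be found in the camera images.
- panel: Mounting plate, steel, 260 mm deep (its x), 340 wide (y), 3 thick, fixed, with grey slotted ducts and switchgear on top (up to 125 mm above the bench; first 45 mm bare), on two wooden battens 18 mm high. Origin: on the bench below the middle of the front edge, the edge towards the robot; x points inward under the plate, y left, z up.
- panel_gap (a point): Middle of the open front under the plate, 9 mm straight above the panel's origin. The underside is 18 mm above the bench, but three duct screws with nuts (10 mm across, at panel x 63, y -100, 0 and +100 mm) hang down to 11 mm above it. Between the battens it is 280 mm wide (inner faces at panel y -140 and +140 mm; they begin 2 mm behind the front edge), otherwise empty, open at front and back.
- rule: Aluminium stop rule, about 140 g: flat bar 247 x 30 x 5 mm with a black grip bar on top and a square stop at the far end, which makes it a hook. Origin: on its underside and centre line, under the middle of the grip; x points along the rule to the stop, y left, z up. The bar runs from x -55 to +192 mm and y -15 to +15. It starts grip up on the board. Mass and friction vary.
- rule_grip (a point): Middle of the rule's grip bar, 18 mm above the rule's underside. The grip bar is 90 mm long (x -45 to +45 of the rule), 14 mm wide, and rises from 5 to 31 mm above the underside. The rule's centre of mass lies about 55 mm ahead of it, so the far end may sag when lifted.
- rule_stop (a point): Point on the rule's stop: middle of the hooking part, at its inner (grip-side) face, 180 mm ahead of the rule's origin, 25 mm to its left, 2.5 mm above its underside. The stop fills rule x 180 to 192 mm and sticks out to the left only, to y +35, 20 mm beyond the bar's left edge; 5 mm thick like the bar.
- washer: Thick steel washer, outside 30 mm, hole 13, 6 thick, about 27 g. Origin: centre of its underside. Starts flat on the bench under the plate, hidden from above: centre 25 to 70 mm behind the front edge, 20 mm or more from the left batten, 90 or more from the right one. A rule whose far end is some 5 mm off the bench passes over it.
- board: Plywood drilling board, 300 (x) x 130 (y) x 18 mm, lying on the bench to the left; does not move. Origin: centre of its underside.
- bin: Open grey plastic small parts bin, 130 (x) x 110 (y) x 35 mm high, walls and floor 4 mm, on the bench to the right; does not move. A few washers lie along its far (+x) wall, up to 16 mm high, leaving the rest of the floor free. Origin: centre of its underside.
- contactor: Loose contactor, white with black top, 85 x 45 x 82 mm, standing on the bench to the left behind the board: leave it.
- screwdriver: Screwdriver with red handle, 170 mm, lying on the bench to the right of the plate: leave it.
- tape: Roll of black insulating tape, 68 mm across, 19 mm high, lying on the bench to the left of the board: leave it.
There are look-alikes about, which are no part of the job. Of the things that look like the bin, the smaller one is meant.

How it is judged (in metres and radians):
On the way, in this order (a step that is already met when the one before it is completed fails the run):
1. the rule's stop end is in under the plate, low over the bench (x of rule_stop in the frame of panel between 0.03 and 0.26 m and y of rule_stop in the frame of panel between -0.14 and 0.14 m and height (world z) of rule_stop below 0.03 m), for 0.1 s.
2. the washer has been dragged out from under the plate's front edge by the rule's stop end and lies on the bench in front of it (x of washer in the frame of panel below -0.02 m and height (world z) of washer below 0.02 m and horizontal distance between washer and rule_stop below 0.07 m), for 0.1 s.
At the end, for the whole second after the job is handed in: The washer lies inside the small parts bin, below its rim; the rule lies flat (within about 9 degrees) on the bench or on the board, its stop end out from under the plate; both are at rest and released (x of washer in the frame of bin between -0.062 and 0.062 m and y of washer in the frame of bin between -0.052 and 0.052 m and z of washer in the frame of bin below 0.033 m and linear speed of each of washer, rule below 0.02 m/s and height (world z) of rule below 0.024 m and angle between rule's own z axis and vertical below 0.15 rad and (x of rule_stop in the frame of panel below -0.01 m or y of rule_stop in the frame of panel below -0.19 m or y of rule_stop in the frame of panel above 0.19 m)); the robot touches nothing.
It fails at once if the plate or its battens are rammed (over 30 N) (contact force between panel and anything else above 30 N).
It fails at once if the contactor, the screwdriver or the tape is moved (over 25 mm) (distance of any of contactor, screwdriver, tape from where it was at the start of the episode above 0.025 m).
It also fails if it takes over 61 s, if anything falls off the work surface, if the arm or the gripper's body presses on something with over 40 N, if the wrist force passes 120 N, or if a joint passes its speed limit or range.

### The arm

A 6-joint arm with a two-finger parallel gripper is mounted at the origin on the work surface. World frame = base frame: x ahead of the robot, y to its left, z up, the work surface at z = 0. Lengths are in mm, angles in rad, forces in N, time in s.
With the tool pointing down it reaches from about 350 to 975 mm from the base axis. Payload 7.1 kg.
Tool frame: the origin (TCP) lies at the very end of the fingers, on their centre line; the grasp point (between the pads) lies 19 mm behind it (ctrl.pinch_z is the z of the grasp point in the tool frame, in mm); z points along the fingers, y is the direction in which the jaws open and shut (so a half turn about z gives the same grasp; the last joint's range is limited). The gripper opens to 88 mm and grips with 3 to 60 N. Pads are 20 mm wide; open, the fingers measure 115 mm over their backs; the gripper's body (75 mm by 178 mm) begins 61 mm behind the grasp point.
Start: joints at [1.17, 0.423, 1.63, -0, 1.089, -0.019], TCP at [232.837, 579.993, 222.675] pointing down, gripper open.
Joint ranges: [-3, 3], [-0.9, 2.11], [0.09, 2.58], [-1.31, 4.45], [0.11, 2.69], [-2.54, 2.54]. Speed limits (rad/s): [2.39, 2.39, 3.01, 3.14, 3.14, 3.14].

### API

Orientations are given as a rotation vector (axis times angle).
In Python, from workcell import get_obs, optics, ctrl gives the robot as it stands.
- The arm moves only by the shell command python3 -m jog 'ROWS'. ROWS is a JSON object of lists of equal length, an entry for each row: "delta_rot": the turn, a rotation vector about the tool's x, y, z in rad, a list of three; "translation": the shift along the tool's x, y, z in mm, a list of three; "hand": the opening, from -1 (shut) to 1 (fully open). In form: {"delta_rot": [[rx, ry, rz], ...], "translation": [[x, y, z], ...], "hand": [hand, ...]}. A call has 1 to 5 rows; each row is the pose to reach, as a shift and turn from the pose commanded when the call began, along the tool's axes at that moment; what a row does not reach only later rows make up. A row lasts 1/10 s, in which the tool goes at most 50 mm and 8.59 degrees, less where a joint would pass 70% of its speed; a pose out of reach is approached as far as the arm can. A call with a gripper value outside its range is refused whole. The fingers move at their own pace and stop on an object; the grip force is fixed at half the most. Time passes only in rows, so rows that repeat a pose let the fingers close. It gives the time, the measured TCP pose, the force and the opening at its end, in the units of the state.
- get_obs(): the state, without advancing time (a new reading comes with each control period).
- optics.get_image(name): name is "side" or "top"; returns the picture (480x640x3 uint8, red, green, blue); there is no depth.
- optics.calibration(name): a dict with "intrinsics" (3x3 intrinsics, pixels), "k1" (the pictures are not rectified: a ray, as slopes to the right and down, at radius r is drawn at 1 + k1 r^2 times it, then the intrinsics apply), "cam_to_world" (4x4, takes a point from camera to world coordinates). Camera axes: x right, y up, looking along -z (the intrinsics and any distortion apply to the point x, -y, -z); pixel columns grow to the right and rows downward; lengths in mm; the calibration is good to about 2 mm. A picture is of the moment at which its call begins. calibration takes no time and is no camera call.
- ctrl.close_job(): hands the job in, once; it reports no verdict.
The state is a dict: "t": time; "qpos": joint angles; "qvel": joint speeds; "joint_torque": joint torques, N m; "ee_pos": TCP position; "orientation": TCP orientation; "ft_force": force on the tool from outside, world axes, zero at the start; "moment": the same for the moment, N m; "width": finger opening in mm.
Only numpy, scipy, OpenCV 4.12 (cv2) and the standard library are available. Lean on these libraries where they do the work, as an engineer would, in place of code of your own. Each camera call takes 0.05 s, during which the arm holds its last target. There are 200 camera calls.

## Working session

There is one attempt and no reset: what is moved stays moved. The work goes in short steps, Python scripts to look and compute and a shell command to move; the robot and the scene stay as the last step left them, time stands still between calls to the robot, and variables do not carry over. Pictures are saved under pics/ and viewed, about 8 in all and at most 12, crops included, and the job is handed in when it is done.

```bash
mkdir -p pics; ls
cat > h.py <<'E'
import numpy as np, cv2
from scipy.spatial.transform import Rotation as R
from workcell import get_obs, optics, ctrl
def cal(n):
    c=optics.calibration(n); return np.array(c["intrinsics"]),c["k1"],np.array(c["cam_to_world"])
def pt(n,u,v,z):
    K,k1,T=cal(n)
    d=cv2.undistortPoints(np.array([[[u,v]]],float),K,np.array([k1,0,0,0.]))[0,0]
    r=T[:3,:3]@np.array([d[0],-d[1],-1.]); o=T[:3,3]
    return (o+r*(z-o[2])/r[2])
def px(n,p):
    K,k1,T=cal(n)
    q=T[:3,:3].T@(np.array(p,float)-T[:3,3]); a,b=q[0]/-q[2],q[1]/q[2]
    s=1+k1*(a*a+b*b); w=K@[a*s,b*s,1]; return w[:2]
def snap(n,f):
    i=optics.get_image(n)[:,:,::-1].copy(); cv2.imwrite('pics/'+f+'.png',i); return i
E
python3 - <<'E'
from h import *
snap('top','top0'); snap('side','side0')
for n in('top','side'): print(n,cal(n))
print(get_obs())
E
```

```text
pics
top (array([[507.326485  ,   0.        , 316.00231188],
       [  0.        , 507.326485  , 235.19561014],
       [  0.        ,   0.        ,   1.        ]]), -0.13466187029702284, array([[ 3.01730349e-03,  9.96226266e-01, -8.67417017e-02,
         3.67744843e+02],
       [-9.99833702e-01,  1.44536984e-03, -1.81791030e-02,
         2.62907660e+01],
       [-1.79851260e-02,  8.67821286e-02,  9.96064956e-01,
         1.27110876e+03],
       [ 0.00000000e+00,  0.00000000e+00,  0.00000000e+00,
         1.00000000e+00]]))
side (array([[614.53344778,   0.        , 315.48083828],
       [  0.        , 614.53344778, 233.80667557],
       [  0.        ,   0.        ,   1.        ]]), -0.0062184022360012, array([[ 9.28599062e-01,  2.46437628e-01, -2.77438780e-01,
         8.90842441e+01],
       [-3.70988634e-01,  5.99521768e-01, -7.09183392e-01,
        -9.78012421e+02],
       [-8.43888488e-03,  7.61473667e-01,  6.48140910e-01,
         9.78771689e+02],
       [ 0.00000000e+00,  0.00000000e+00,  0.00000000e+00,
         1.00000000e+00]]))
{'t': 0.1, 'qpos': array([ 1.17001405e+00,  4.23763619e-01,  1.63059947e+00,  3.55486096e-05,
        1.08858851e+00, -1.90159001e-02]), 'qvel': array([ 0.00033555, -0.00028795, -0.00264815, -0.00056704, -0.00042774,
        0.0009272 ]), 'joint_torque': array([ 6.12284057e-04, -5.45612526e+01, -2.74324948e+01,  6.46013673e-02,
        1.88254280e-02, -3.49986476e-05]), 'ee_pos': array([232.63361061, 579.55936628, 221.98546882]), 'orientation': array([-5.96007928e-01, -3.08421824e+00,  2.07726707e-03]), 'ft_force': array([-0.49095078, -0.43410989,  0.42678987]), 'moment': array([-0.04317967,  0.02235103, -0.01870424]), 'width': 87.94156770317893}
```

View pics/top0.png

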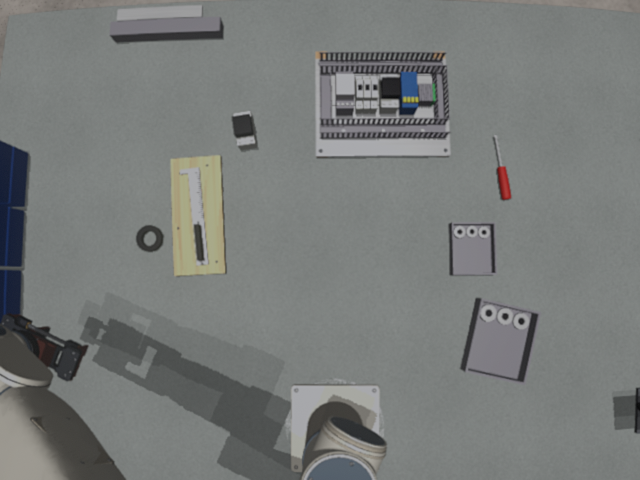

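View pics/side0.png

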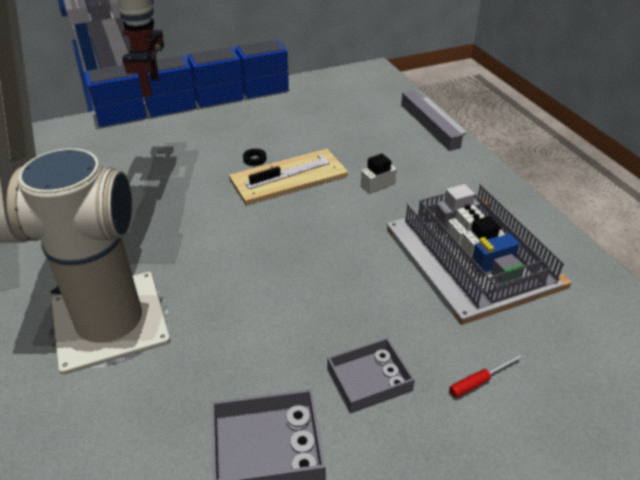

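The top view shows the rule on the board, with its grip at (199,242) and stop at (185,172). The plate's front edge runs (316,156)–(450,156). Candidates for the bin are the small one at (472,249) and the larger one at (500,340), so the small one is meant. The only rule-like thing is the grey duct at (166,25), which is no rule. Next is a close crop, with measuring.

Run:
```python
from h import *
i=cv2.imread('pics/top0.png')
a=cv2.resize(i[150:280,165:230],None,fx=4.5,fy=4.5,interpolation=cv2.INTER_CUBIC)
b=cv2.resize(i[140:280,310:500],None,fx=2.3,fy=2.3,interpolation=cv2.INTER_CUBIC)
o=np.zeros((590,760,3),np.uint8); o[:a.shape[0],:a.shape[1]]=a; o[:b.shape[0],310:310+b.shape[1]]=b
cv2.imwrite('pics/crop0.png',o)
g=cv2.cvtColor(i,cv2.COLOR_BGR2GRAY)
# grip: dark blob in board
m=np.zeros_like(g); m[215:270,185:212]=(g[215:270,185:212]<75)*255
c=max(cv2.findContours(m,0,1)[0],key=cv2.contourArea); r=cv2.minAreaRect(c); print('grip',r)
for p in cv2.boxPoints(r): print(p,pt('top',*p,49)[:2].round(1))
print('gripc',pt('top',*r[0],49).round(1))
# rule bright
hsv=cv2.cvtColor(i,cv2.COLOR_BGR2HSV); m=np.zeros_like(g)
s=hsv[160:272,173:218]; m[160:272,173:218]=((s[...,1]<60)&(s[...,2]>120))*255
c=max(cv2.findContours(m,0,1)[0],key=cv2.contourArea)
for p in cv2.approxPolyDP(c,2,True)[:,0]: print('rule',p,pt('top',*p.astype(float),23)[:2].round(1))
# plate front edge guess, bin
for p in [(316.5,156.5),(450,156.5)]: print('plate',pt('top',*p,21)[:2].round(1))
m=np.zeros_like(g); s=hsv[215:285,440:505]; print(s[35,32],s[5,2],s[35,10])
m[215:285,440:505]=(g[215:285,440:505]<75)*255
ys,xs=np.nonzero(m); print('bin dark',xs.min(),xs.max(),ys.min(),ys.max(),pt('top',(xs.min()+xs.max())/2,(ys.min()+ys.max())/2,35))
```

```text
grip ((198.7524871826172, 242.02476501464844), (34.62729263305664, 5.870719909667969), 84.2894058227539)
[194.10892 225.08913] [498.6 347.7]
[199.9505  224.50496] [500.1 333.1]
[203.39606 258.9604 ] [415.7 322.7]
[197.55447 259.54456] [414.2 337.2]
gripc [457.  335.1  49. ]
rule [180 160] [668.3 396.3]
rule [184 267] [396.4 377.9]
rule [182 271] [386.4 382.8]
rule [195 271] [386.6 349.7]
rule [195 265] [401.6 350. ]
rule [199 267] [396.6 339.8]
rule [199 271] [386.7 339.6]
rule [217 271] [387.  294.2]
rule [217 160] [667.2 300.4]
rule [213 173] [633.7 309.7]
rule [211 160] [667.4 315.8]
rule [198 160] [667.7 349.4]
rule [195 167] [649.6 356.6]
rule [189 167] [649.8 372.1]
rule [188 160] [668.  375.4]
plate [675.4  48.5]
plate [ 676.9 -289.2]
[130  11 134] [ 78  10 130] [105  10  51]
bin dark 449 494 223 274 [ 443.10504344 -333.69243044   35.        ]
```

View pics/crop0.png

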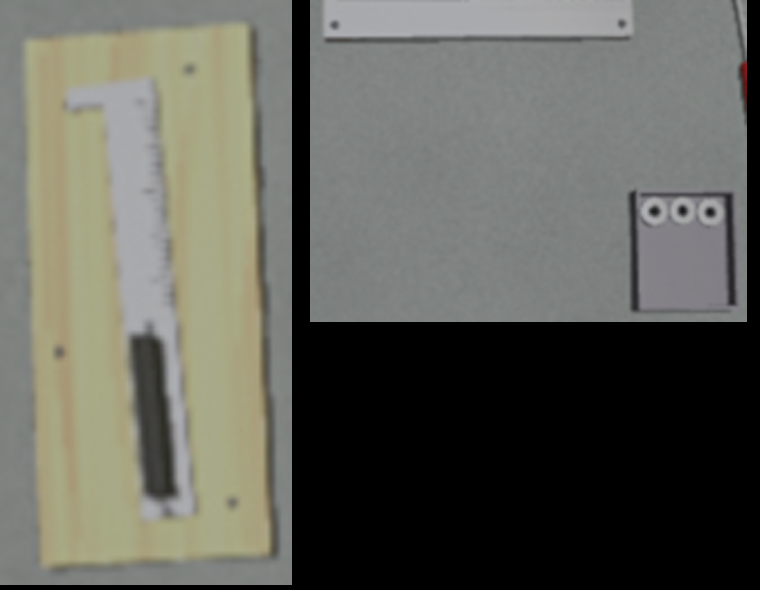

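The crop confirms the choice: the rule lies grip up, with the grip at (199,242) in full-image pixels and the stop tip at (180,171). The bin at (472,249) is the smaller of the two. The plate's front edge is clear at row ≈156.7. I'll now compute the first reach.

```bash
cat >> h.py <<'E'
def go(x,y,z,yaw):
    """shift/turn in tool axes to bring TCP to xyz with jaw axis at rule yaw (tool down)"""
    o=get_obs(); r=R.from_rotvec(o['orientation']); M=r.as_matrix()
    s=np.sign(M[:2,1]@[-np.sin(yaw),np.cos(yaw)])
    ty=s*np.array([-np.sin(yaw),np.cos(yaw),0]); tz=np.array([0,0,-1.]); G=np.c_[np.cross(ty,tz),ty,tz]
    print('tr',(M.T@(np.array([x,y,z])-o['ee_pos'])).round(1),'rot',(r.inv()*R.from_matrix(G)).as_rotvec().round(4),'t',round(o['t'],2),'w',round(o['width'],1))
E
python3 - <<'E'
from h import *
for p in [(199.6,168.3),(180.1,170.5),(180.1,174)]: print(pt('top',*p,23)[:2].round(1))
o=np.array([457,335.1]);c,s=np.cos(.123),np.sin(.123)
for l in [(192,-15),(192,35),(180,35),(-55,15),(-55,-15)]: w=o+np.array([c*l[0]-s*l[1],s*l[0]+c*l[1]]); print(l,w.round(1),px('top',[*w,23]).round(1))
for l in [(675.5,50),(675.5,-290)]:print(px('top',[*l,21]),px('side',[*l,21]))
go(457,335,110,.123)
E
```

```text
[646.2 344.6]
[641. 395.]
[631.9 394.7]
(192, -15) [649.4 343.8] [200. 167.]
(192, 35) [643.3 393.4] [180.7 169.6]
(180, 35) [631.3 391.9] [181.1 174.2]
(-55, 15) [400.6 343.2] [197.7 265.4]
(-55, -15) [404.3 313.5] [209.5 264. ]
[315.88572798 156.44640783] [385.05249763 221.00410288]
[450.33100372 157.02693302] [459.15689862 317.06271208]
tr [-299.3 -143.2  112.2] rot [-1.300e-03 -4.000e-04 -5.048e-01] t 0.1 w 87.9
```

```bash
python3 -m jog '{"translation":[[-299,-143,112],[-299,-143,112],[-299,-143,112],[-299,-143,112],[-299,-143,112]],"delta_rot":[[0,0,-0.505],[0,0,-0.505],[0,0,-0.505],[0,0,-0.505],[0,0,-0.505]],"hand":[0,0,0,0,0]}'
python3 -c "
from h import *
go(457,335,110,.123)"
```

```text
t: 0.6
ee_pos: [391.7, 406.4, 143.0]
orientation: [0.197, -3.135, 0.0]
ft_force: [0.7, 0.0, -0.4]
width: 51.5
tr [-55.8 -79.   33. ] rot [-0.0001 -0.0002  0.0027] t 0.6 w 51.5
```

```bash
python3 -m jog '{"translation":[[-56,-79,33],[-56,-79,33],[-56,-79,33],[-56,-79,33],[-56,-79,33]],"delta_rot":[[0,0,0],[0,0,0],[0,0,0],[0,0,0],[0,0,0]],"hand":[0,0,0,0,0]}'
python3 -c "
from h import *
go(456,335,26,.123)
snap('top','t1')"
```

```text
t: 1.1
ee_pos: [455.8, 337.1, 110.9]
orientation: [0.194, -3.136, -0.0]
ft_force: [1.2, -0.4, 0.2]
width: 44.0
tr [ 0.  -2.2 84.9] rot [ 0.0003 -0.0001  0.0005] t 1.1 w 44.0
```

```bash
python3 -m jog '{"translation":[[0,-1,40],[0,-1,65],[0,-1,78],[0,-1,84],[0,-1,84]],"delta_rot":[[0,0,0],[0,0,0],[0,0,0],[0,0,0],[0,0,0]],"hand":[0,0,0,0,0]}'
python3 -c "
from h import *
go(456,335,26,.123)"
```

```text
t: 1.65
ee_pos: [456.0, 336.1, 26.7]
orientation: [0.195, -3.135, 0.0]
ft_force: [0.6, -0.1, -0.0]
width: 44.2
tr [ 0.2 -1.1  0.7] rot [-0.0001 -0.0002  0.0014] t 1.65 w 44.2
```

```bash
python3 -m jog '{"translation":[[0,0,0],[0,0,0],[0,0,0],[0,0,0],[0,0,0]],"delta_rot":[[0,0,0],[0,0,0],[0,0,0],[0,0,0],[0,0,0]],"hand":[-1,-1,-1,-1,-1]}'
python3 -m jog '{"translation":[[0,0,0],[0,0,0],[0,0,-10],[0,0,-25],[0,0,-40]],"delta_rot":[[0,0,0],[0,0,0],[0,0,0],[0,0,0],[0,0,0]],"hand":[-1,-1,-1,-1,-1]}'
python3 -c "
from h import *
snap('side','s1')
o=get_obs();print(o['ft_force'],o['moment'],o['ee_pos'],o['width'])"
```

```text
t: 2.15
ee_pos: [456.7, 335.7, 27.3]
orientation: [-0.193, 3.135, 0.001]
ft_force: [-0.2, -0.7, 4.7]
width: 13.8
t: 2.65
ee_pos: [456.2, 335.3, 67.8]
orientation: [0.193, -3.135, 0.0]
ft_force: [-0.5, -0.6, -1.3]
width: 13.7
[0.94869637 0.2495517  0.34344876] [ 0.08418461  0.05209203 -0.03390523] [457.63715711 336.26959291  70.31136239] 13.93082833626322
```

View pics/s1.png

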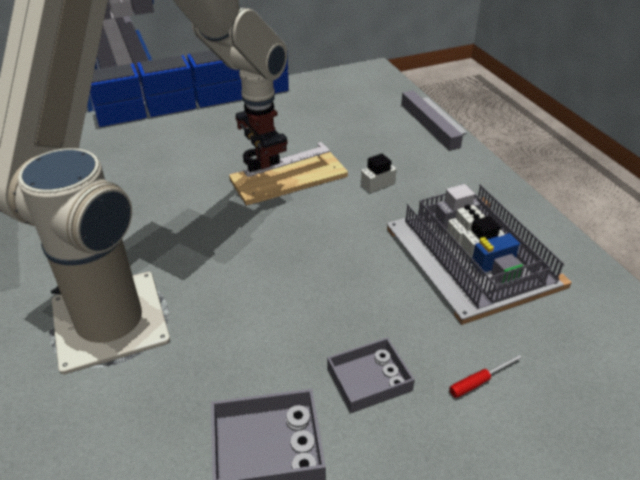

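The rule is held and lifted: the grip is in the jaws at about (262,160) and the far end at (324,149) is clear of the board. Next I carry it to in front of the plate, to the right of where the washer can be.

Run:
```python
from h import *
i=cv2.imread('pics/s1.png')
# stop end height estimate: outer corner of stop drawn at
c,s=np.cos(.123),np.sin(.123)
for z in (40,50,60,66): 
  w=[457+c*192-s*35,335+s*192+c*35,z]; w2=[457+c*192+s*15,335+s*192-c*15,z]; print(z,px('side',w).round(1),px('side',w2).round(1))
go(457,-230,75,0)
```

```text
40 [320.4 147.4] [329.2 155.9]
50 [320.4 144.4] [329.2 152.9]
60 [320.3 141.3] [329.2 149.8]
66 [320.3 139.5] [329.2 147.9]
tr [  70.2 -561.9   -5.8] rot [0.0018 0.003  0.1231] t 2.7 w 13.9
```

```bash
python3 -m jog '{"translation":[[30,-240,-6],[30,-240,-6],[30,-240,-6],[30,-240,-6],[30,-240,-6]],"delta_rot":[[0,0,0.123],[0,0,0.123],[0,0,0.123],[0,0,0.123],[0,0,0.123]],"hand":[-1,-1,-1,-1,-1]}'
python3 -m jog '{"translation":[[0,-240,0],[0,-240,0],[0,-240,0],[0,-240,0],[0,-240,0]],"delta_rot":[[0,0,0],[0,0,0],[0,0,0],[0,0,0],[0,0,0]],"hand":[-1,-1,-1,-1,-1]}'
python3 -c "
from h import *
go(457,-230,75,0)"
```

```text
t: 3.2
ee_pos: [456.0, 91.5, 73.6]
orientation: [-0.0, 3.141, 0.0]
ft_force: [0.3, 0.6, -1.2]
width: 13.2
t: 3.7
ee_pos: [456.3, -149.2, 73.6]
orientation: [0.001, 3.14, -0.001]
ft_force: [0.4, 0.1, -2.3]
width: 13.9
tr [ -0.8 -80.8  -1.3] rot [-0.0007  0.0016 -0.0008] t 3.7 w 13.9
```

```bash
python3 -m jog '{"translation":[[-1,-50,0],[-1,-81,0],[-1,-81,20],[-1,-81,40],[-1,-81,55]],"delta_rot":[[0,0,0],[0,0,0],[0,0,0],[0,0,0],[0,0,0]],"hand":[-1,-1,-1,-1,-1]}'
python3 - <<'E'
from h import *
a=snap('top','t2'); b=snap('side','s2')
o=np.zeros((600,800,3),np.uint8)
o[:300]=cv2.resize(a[130:280,300:500],(400,300),interpolation=2)[:,:400].repeat(1,0) if 0 else 0
A=cv2.resize(a[130:280,330:480],(400,400),interpolation=2); B=cv2.resize(b[190:390,300:500],(400,400),interpolation=2)
o[:400,:400]=A; o[:400,400:]=B
cv2.imwrite('pics/c2.png',o[:400])
go(457,-230,9.5,0); print(get_obs()['ft_force'])
E
```

```text
t: 4.2
ee_pos: [457.1, -228.1, 17.5]
orientation: [0.001, 3.141, -0.001]
ft_force: [-0.6, -0.3, -1.7]
width: 13.9
tr [-0.9 -2.8  7.2] rot [ 0.0011 -0.0022 -0.0002] t 4.3 w 14.0
[-0.21535424  0.32265209 -1.12390317]
```

View pics/c2.png

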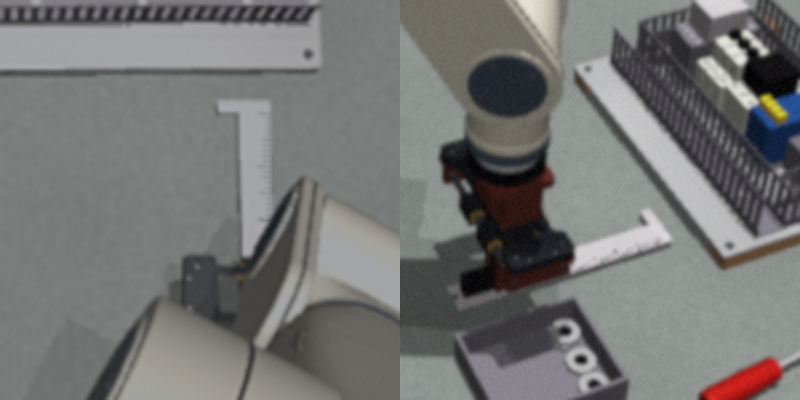

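Run:
```python
from h import *
for p in [(411.4,167.6),(431.6,167.6),(431.6,195)]: print(pt('top',*p,10).round(1))
print(pt('top',450.4,157,21).round(1),pt('top',450.4,157,18).round(1))
# side far right corner of the bar / inner tip of stop
for p in [(300+(671-400)/2,190+241/2),(300+(645-400)/2,190+210/2)]: print(pt('side',*p,0).round(1),pt('side',*p,10).round(1),pt('side',*p,18).round(1))
```

```text
[ 649.9 -192.    10. ]
[ 650.3 -243.7   10. ]
[ 579.8 -242.1   10. ]
[ 675.6 -290.2   21. ] [ 676.3 -290.9   18. ]
[ 651.6 -239.7    0. ] [ 645.9 -247.2   10. ] [ 641.3 -253.3   18. ]
[ 648.5 -188.9    0. ] [ 642.8 -197.    10. ] [ 638.2 -203.5   18. ]
```

The top crop shows the rule straight, with its stop tip at full-image (411,167.5) and right edge at column 431.6. That puts the far end 26 mm in front of the plate, and the heights agree in the side view. Lower it, then insert.

```bash
python3 -m jog '{"translation":[[0,-2,3],[0,-2,5],[0,-2,7],[0,-2,7],[0,-2,7]],"delta_rot":[[0,0,0],[0,0,0],[0,0,0],[0,0,0],[0,0,0]],"hand":[-1,-1,-1,-1,-1]}'
python3 -c "
from h import *
go(596,-231,9.5,0)"
```

```text
t: 4.8
ee_pos: [457.3, -229.5, 11.0]
orientation: [-0.0, 3.141, -0.0]
ft_force: [0.1, -0.1, -2.1]
width: 14.0
tr [-138.7   -1.6    1.6] rot [-0.0002  0.0004  0.0003] t 4.8 w 14.0
```

```bash
python3 -m jog '{"translation":[[0,-1,1],[-10,-1,1],[-24,-1,1],[-38,-1,1],[-52,-1,1]],"delta_rot":[[0,0,0],[0,0,0],[0,0,0],[0,0,0],[0,0,0]],"hand":[-1,-1,-1,-1,-1]}'
python3 -m jog '{"translation":[[-14,0,0],[-28,0,0],[-42,0,0],[-56,0,0],[-56,0,0]],"delta_rot":[[0,0,0],[0,0,0],[0,0,0],[0,0,0],[0,0,0]],"hand":[-1,-1,-1,-1,-1]}'
python3 -m jog '{"translation":[[-14,0,0],[-24,0,0],[-32,0,0],[-32,0,0],[-32,0,0]],"delta_rot":[[0,0,0],[0,0,0],[0,0,0],[0,0,0],[0,0,0]],"hand":[-1,-1,-1,-1,-1]}'
python3 -c "
from h import *
go(596,-231,9.5,0)
a=snap('side','s3'); cv2.imwrite('pics/c3.png',cv2.resize(a[120:340,300:580],(700,550),interpolation=2))"
```

```text
t: 5.3
ee_pos: [511.1, -230.5, 9.8]
orientation: [-0.001, 3.141, -0.001]
ft_force: [0.7, -0.8, -1.1]
width: 13.8
t: 5.8
ee_pos: [567.6, -230.6, 9.9]
orientation: [-0.002, 3.139, -0.001]
ft_force: [0.1, -0.4, -1.6]
width: 13.8
t: 6.3
ee_pos: [596.8, -230.3, 9.5]
orientation: [0.0, -3.141, -0.0]
ft_force: [0.1, 0.6, -1.2]
width: 14.3
tr [ 0.8 -0.7 -0. ] rot [ 0.0002 -0.0005  0.0003] t 6.3 w 14.3
```

View pics/c3.png

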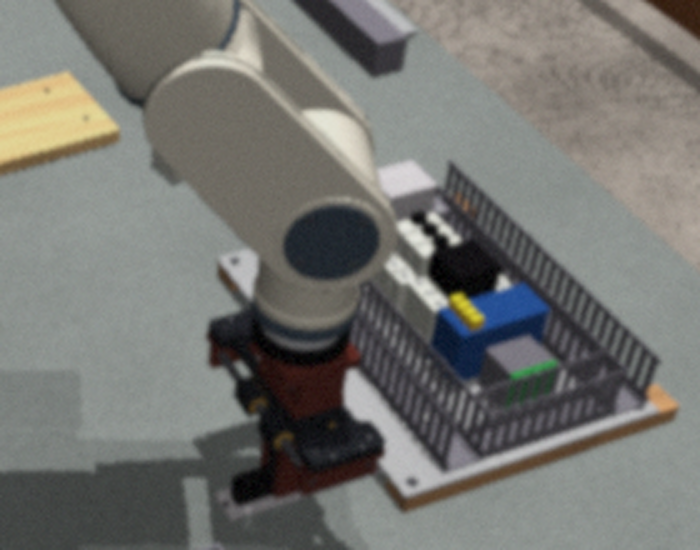

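The side crop shows the stop end in under the plate, with the gripper at crop (310,440) in front of the edge. The forces are only the rule's weight. Now I sweep left.

```bash
python3 -m jog '{"translation":[[0,0,1],[0,8,1],[0,18,1],[0,28,1],[0,38,1]],"delta_rot":[[0,0,0],[0,0,0],[0,0,0],[0,0,0],[0,0,0]],"hand":[-1,-1,-1,-1,-1]}'
python3 -m jog '{"translation":[[0,10,0],[0,20,0],[0,30,0],[0,40,0],[0,50,0]],"delta_rot":[[0,0,0],[0,0,0],[0,0,0],[0,0,0],[0,0,0]],"hand":[-1,-1,-1,-1,-1]}'
python3 -m jog '{"translation":[[0,10,0],[0,20,0],[0,30,0],[0,40,0],[0,50,0]],"delta_rot":[[0,0,0],[0,0,0],[0,0,0],[0,0,0],[0,0,0]],"hand":[-1,-1,-1,-1,-1]}'
python3 -c "
from h import *
go(596,-28,9,0); print(get_obs()['moment'])"
```

```text
t: 6.85
ee_pos: [597.7, -192.0, 9.3]
orientation: [-0.001, 3.14, -0.001]
ft_force: [0.4, -4.4, 5.3]
width: 13.8
t: 7.35
ee_pos: [597.7, -141.7, 9.3]
orientation: [-0.001, 3.14, -0.001]
ft_force: [-0.1, -4.3, 6.2]
width: 13.6
t: 7.85
ee_pos: [597.6, -91.7, 9.3]
orientation: [-0.001, 3.14, -0.001]
ft_force: [0.3, -4.4, 5.7]
width: 13.7
tr [ 1.5 63.7  0.2] rot [-0.0005  0.0012  0.0006] t 7.85 w 13.7
[-0.72041111 -0.0032276  -0.15549962]
```

```bash
python3 -m jog '{"translation":[[0,8,-0.5],[0,16,-0.5],[0,24,-0.5],[0,32,-0.5],[0,40,-0.5]],"delta_rot":[[0,0,0],[0,0,0],[0,0,0],[0,0,0],[0,0,0]],"hand":[-1,-1,-1,-1,-1]}'
python3 -m jog '{"translation":[[0,6,0],[0,12,0],[0,17,0],[0,22,0],[0,23,0]],"delta_rot":[[0,0,0],[0,0,0],[0,0,0],[0,0,0],[0,0,0]],"hand":[-1,-1,-1,-1,-1]}'
python3 -c "
from h import *
go(596,-28,9,0); print(get_obs()['moment'])
a=snap('top','t4'); cv2.imwrite('pics/c4.png',cv2.resize(a[120:260,300:500],(800,560),interpolation=2))"
```

```text
t: 8.35
ee_pos: [597.2, -51.9, 9.3]
orientation: [-0.0, 3.141, -0.0]
ft_force: [0.0, -4.7, 5.0]
width: 13.7
t: 8.85
ee_pos: [597.1, -28.9, 9.3]
orientation: [-0.001, 3.142, -0.0]
ft_force: [0.6, -4.6, 4.8]
width: 13.8
tr [1.1 0.9 0.3] rot [-0.      0.0001  0.0004] t 8.85 w 13.8
[-0.7188738  -0.01760368 -0.16089209]
```

View pics/c4.png

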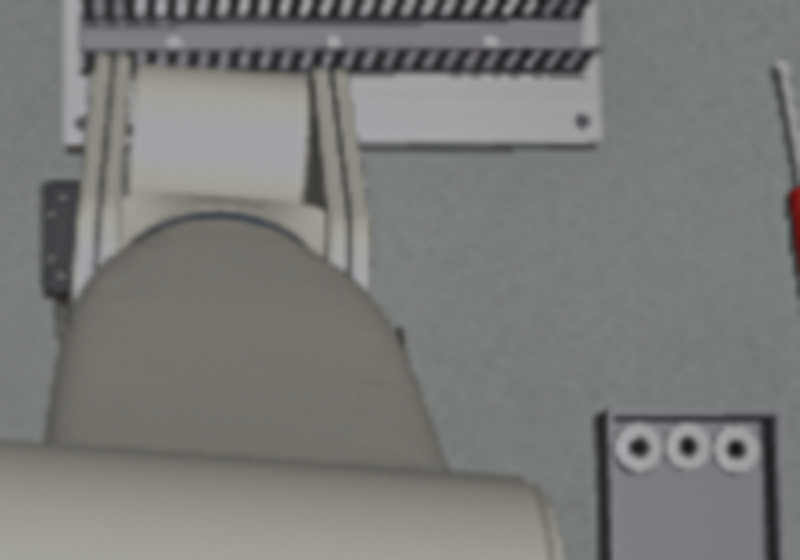

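The top crop only shows the arm over the plate's left front, so the rule is hidden. Forces show just bench friction (4.6 N). Now drag out.

```bash
python3 -m jog '{"translation":[[6,1,0],[15,1,0],[25,1,0],[35,1,0],[45,1,0]],"delta_rot":[[0,0,0],[0,0,0],[0,0,0],[0,0,0],[0,0,0]],"hand":[-1,-1,-1,-1,-1]}'
python3 -m jog '{"translation":[[10,0,0],[20,0,0],[30,0,0],[40,0,0],[50,0,0]],"delta_rot":[[0,0,0],[0,0,0],[0,0,0],[0,0,0],[0,0,0]],"hand":[-1,-1,-1,-1,-1]}'
python3 -m jog '{"translation":[[10,0,0],[20,0,0],[30,0,0],[40,0,0],[50,0,0]],"delta_rot":[[0,0,0],[0,0,0],[0,0,0],[0,0,0],[0,0,0]],"hand":[-1,-1,-1,-1,-1]}'
python3 -m jog '{"translation":[[8,0,0],[16,0,0],[24,0,0],[28,0,0],[28,0,0]],"delta_rot":[[0,0,0],[0,0,0],[0,0,0],[0,0,0],[0,0,0]],"hand":[-1,-1,-1,-1,-1]}'
python3 -c "
from h import *
a=snap('top','t5');b=snap('side','s5'); A=cv2.resize(a[140:260,290:390],(500,600),interpolation=2); B=cv2.resize(b[190:310,300:360],(300,600),interpolation=2)
cv2.imwrite('pics/c5.png',np.hstack([A,B]))"
```

```text
t: 9.4
ee_pos: [551.1, -28.3, 9.3]
orientation: [-0.0, 3.142, 0.0]
ft_force: [2.9, 0.1, 2.2]
width: 14.0
t: 9.9
ee_pos: [501.4, -28.5, 9.3]
orientation: [-0.0, 3.141, -0.0]
ft_force: [3.0, -0.2, 3.7]
width: 13.9
t: 10.4
ee_pos: [451.4, -28.5, 9.3]
orientation: [-0.0, 3.141, -0.0]
ft_force: [2.8, -0.7, 4.2]
width: 13.8
t: 10.9
ee_pos: [422.9, -28.4, 9.2]
orientation: [0.0, -3.14, -0.0]
ft_force: [0.7, -0.9, 8.3]
width: 13.8
```

View pics/c5.png

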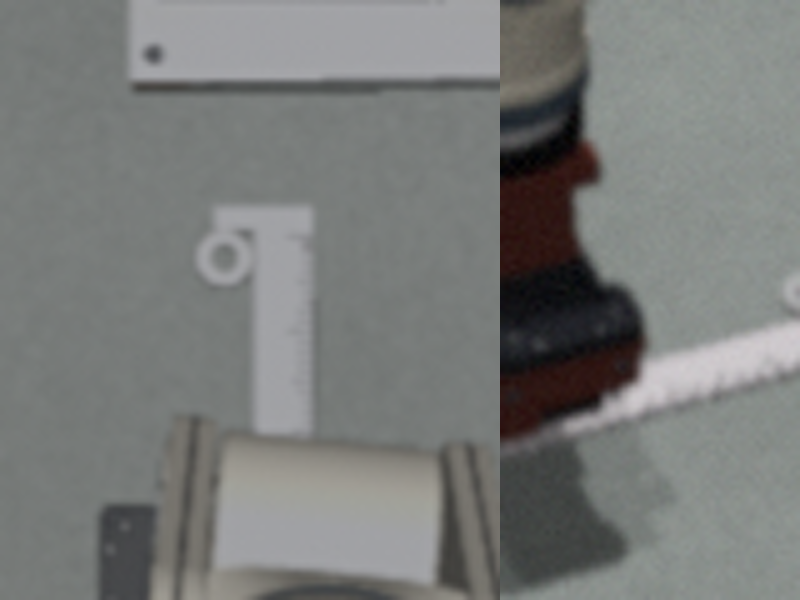

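The washer is out: top-view pixel (334.8,191.6), in the hook's corner, about 85 mm in front of the plate. Now slide the rule aside to the right and let it go.

```bash
python3 -m jog '{"translation":[[-5,0,-0.5],[-5,-25,-0.5],[-5,-60,-0.5],[-5,-95,-0.5],[-5,-120,-0.5]],"delta_rot":[[0,0,0],[0,0,0],[0,0,0],[0,0,0],[0,0,0]],"hand":[-1,-1,-1,-1,-1]}'
python3 -m jog '{"translation":[[0,0,0],[0,0,0],[0,0,0],[0,0,0],[0,0,0]],"delta_rot":[[0,0,0],[0,0,0],[0,0,0],[0,0,0],[0,0,0]],"hand":[-1,0,0,0,0]}'
python3 -m jog '{"translation":[[0,0,-10],[0,0,-30],[0,0,-60],[0,0,-90],[0,0,-90]],"delta_rot":[[0,0,0],[0,0,0],[0,0,0],[0,0,0],[0,0,0]],"hand":[0,0,0,0,0]}'
python3 - <<'E'
from h import *
a=snap('top','t6'); g=cv2.cvtColor(a,cv2.COLOR_BGR2GRAY)
m=np.zeros_like(g); m[176:206,318:348]=(g[176:206,318:348]>150)*255
print([ (cv2.minEnclosingCircle(c),cv2.contourArea(c)) for c in cv2.findContours(m,0,1)[0]])
c=max(cv2.findContours(m,0,1)[0],key=cv2.contourArea); u=cv2.minEnclosingCircle(c)[0]
p=pt('top',*u,6); print(p.round(1)); go(p[0],p[1],95,0)
A=cv2.resize(a[140:290,290:490],(800,600),interpolation=2); cv2.imwrite('pics/c6.png',A)
for q in [(449.6,223),(495.7,224),(450.4,275.2),(494.8,272.6)]: print('bin',pt('top',*q,35).round(1))
E
```

```text
t: 11.5
ee_pos: [427.0, -149.1, 9.2]
orientation: [0.0, -3.138, -0.002]
ft_force: [0.2, 4.5, 5.5]
width: 14.2
t: 12.0
ee_pos: [428.8, -147.5, 9.6]
orientation: [0.002, -3.141, -0.001]
ft_force: [-0.5, -0.1, 0.1]
width: 41.6
t: 12.5
ee_pos: [431.4, -149.0, 103.3]
orientation: [-0.001, 3.135, -0.004]
ft_force: [-0.3, -0.3, -0.1]
width: 44.1
[(((334.21429443359375, 191.0), 5.3094072341918945), 78.0)]
[590.    3.7   6. ]
tr [-159.5  152.4    7.2] rot [-0.0016  0.0043  0.0006] t 12.55 w 44.2
bin [ 506.  -280.2   35. ]
bin [ 503.9 -396.5   35. ]
bin [ 377.8 -279.9   35. ]
bin [ 383.7 -391.2   35. ]
```

View pics/c6.png

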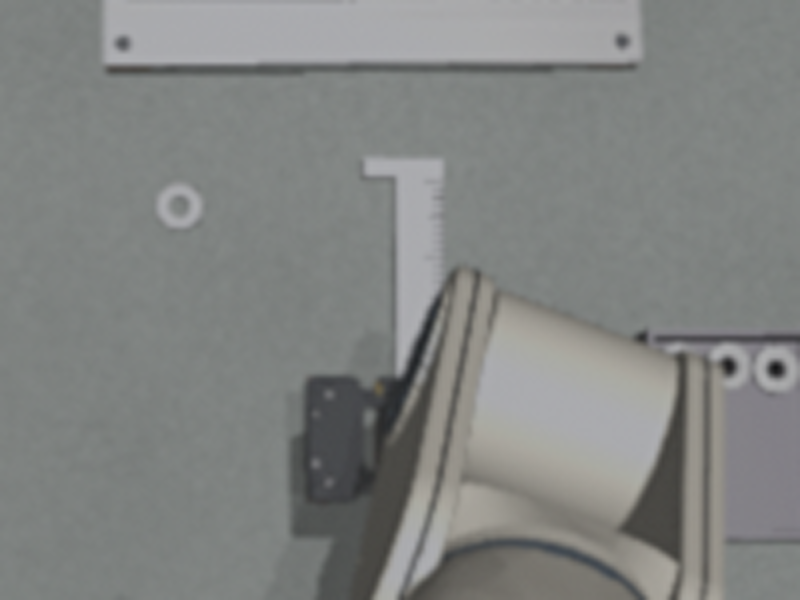

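The rule lies flat on the bench, stop tip at full-image (381,181) and clear of the plate. The washer is alone at (335,191.5), about world (589,2). Go over it.

```bash
python3 -m jog '{"translation":[[-158,151,17],[-158,151,17],[-158,151,17],[-158,151,17],[-158,151,17]],"delta_rot":[[0,0,0],[0,0,0],[0,0,0],[0,0,0],[0,0,0]],"hand":[0.1,0.1,0.1,0.1,0.1]}'
python3 -m jog '{"translation":[[0,0,0],[0,0,30],[0,0,45],[0,0,45],[0,0,45]],"delta_rot":[[0,0,0],[0,0,0],[0,0,0],[0,0,0],[0,0,0]],"hand":[0.1,0.1,0.1,0.1,0.1]}'
python3 -c "
from h import *
go(588.5,2,2.5,0)"
```

```text
t: 13.05
ee_pos: [589.4, 5.8, 81.4]
orientation: [-0.004, 3.141, 0.001]
ft_force: [0.5, 0.4, 1.0]
width: 48.4
t: 13.55
ee_pos: [586.2, 2.0, 37.4]
orientation: [-0.001, -3.14, 0.0]
ft_force: [0.1, 0.8, 0.1]
width: 48.7
tr [-2.4  0.  34.9] rot [-0.     -0.0018 -0.0006] t 13.55 w 48.7
```

```bash
python3 -m jog '{"translation":[[-2,0,15],[-2,0,25],[-2,0,31],[-2,0,34],[-2,0,35]],"delta_rot":[[0,0,0],[0,0,0],[0,0,0],[0,0,0],[0,0,0]],"hand":[0.1,0.1,0.1,0.1,0.1]}'
python3 -m jog '{"translation":[[0,0,0],[0,0,0],[0,0,0],[0,0,0],[0,0,0]],"delta_rot":[[0,0,0],[0,0,0],[0,0,0],[0,0,0],[0,0,0]],"hand":[-1,-1,-1,-1,-1]}'
python3 -m jog '{"translation":[[0,0,0],[0,0,-15],[0,0,-40],[0,0,-80],[0,0,-90]],"delta_rot":[[0,0,0],[0,0,0],[0,0,0],[0,0,0],[0,0,0]],"hand":[-1,-1,-1,-1,-1]}'
python3 -c "
from h import *
go(425,-336,90,0)"
```

```text
t: 14.05
ee_pos: [588.8, 2.6, 2.2]
orientation: [0.0, -3.141, 0.0]
ft_force: [0.7, 0.6, -0.4]
width: 48.5
t: 14.55
ee_pos: [589.4, 2.6, 3.0]
orientation: [-0.0, 3.141, -0.0]
ft_force: [0.4, 0.8, 1.7]
width: 27.7
t: 15.05
ee_pos: [591.4, 2.6, 97.1]
orientation: [-0.0, 3.136, -0.0]
ft_force: [0.3, -0.1, 0.6]
width: 27.6
tr [ 166.5 -338.5    6.2] rot [-0.0001  0.0059  0.0002] t 15.05 w 27.6
```

Width 27.6 instead of 30 makes the grasp doubtful, so I check it in a picture.

```bash
python3 -c "
from h import *
b=snap('side','s7'); u=px('side',[591,2.6,97]).astype(int); print(u,px('side',[591,2.6,0]))
x,y=u; B=cv2.resize(b[y-50:y+70,x-70:x+70],(700,600),interpolation=2)
cv2.imwrite('pics/c7.png',B)"
```

```text
[363 216] [361.72056482 247.91149959]
```

View pics/c7.png

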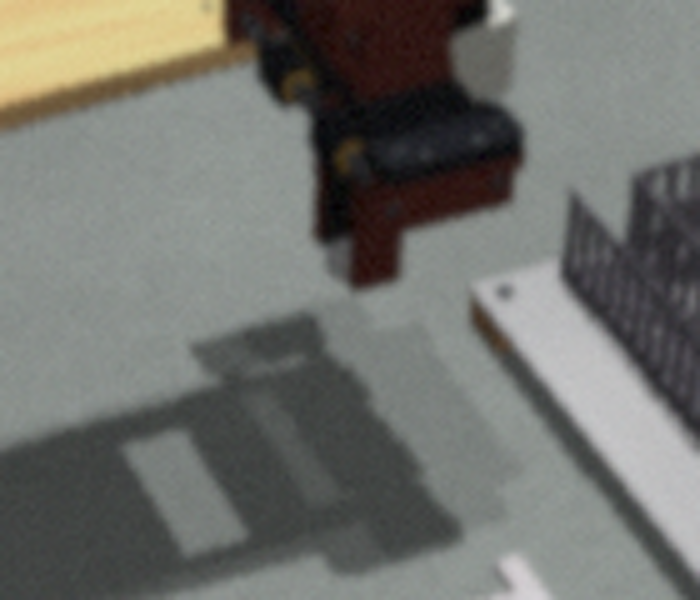

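The side crop shows a light patch between the finger ends, at crop (340,255), and no washer left on the bench below at crop (343,409). The fingers cannot be stopping on anything else. Carry it to the bin.

```bash
python3 -m jog '{"translation":[[100,-205,6],[100,-205,6],[100,-205,6],[100,-205,6],[100,-205,6]],"delta_rot":[[0,0,0],[0,0,0],[0,0,0],[0,0,0],[0,0,0]],"hand":[-1,-1,-1,-1,-1]}'
python3 -m jog '{"translation":[[66,-133,0],[66,-133,0],[66,-133,0],[66,-133,0],[66,-133,0]],"delta_rot":[[0,0,0],[0,0,0],[0,0,0],[0,0,0],[0,0,0]],"hand":[-1,-1,-1,-1,-1]}'
python3 -c "
from h import *
go(425,-336,16,0)"
```

```text
t: 15.6
ee_pos: [486.7, -204.6, 85.9]
orientation: [-0.002, -3.14, -0.001]
ft_force: [0.4, 0.7, -0.5]
width: 27.6
t: 16.1
ee_pos: [422.1, -335.9, 86.0]
orientation: [-0.004, -3.141, -0.002]
ft_force: [-0.3, 0.5, -1.0]
width: 27.6
tr [-3.  -0.2 70. ] rot [ 0.001  -0.0009 -0.0028] t 16.1 w 27.6
```

```bash
python3 -m jog '{"translation":[[0,0,30],[0,0,50],[0,0,65],[0,0,72],[0,0,72]],"delta_rot":[[0,0,0],[0,0,0],[0,0,0],[0,0,0],[0,0,0]],"hand":[-1,-1,-1,-1,-1]}'
python3 -m jog '{"translation":[[0,0,0],[0,0,0],[0,0,0],[0,0,0],[0,0,0]],"delta_rot":[[0,0,0],[0,0,0],[0,0,0],[0,0,0],[0,0,0]],"hand":[0,0,0,0,0]}'
python3 -m jog '{"translation":[[0,0,-20],[0,0,-60],[0,0,-110],[0,0,-150],[0,0,-150]],"delta_rot":[[0,0,0],[0,0,0],[0,0,0],[0,0,0],[0,0,0]],"hand":[0,0,0,0,0]}'
python3 -m jog '{"translation":[[50,200,0],[50,200,0],[50,200,0],[50,200,0],[50,200,0]],"delta_rot":[[0,0,0],[0,0,0],[0,0,0],[0,0,0],[0,0,0]],"hand":[0,0,0,0,0]}'
python3 -c "
from h import *
a=snap('top','t8'); b=snap('side','s8'); A=cv2.resize(a[145:295,360:510],(400,400),interpolation=2); B=cv2.resize(b[270:420,290:440],(400,400),interpolation=2)
cv2.imwrite('pics/c8.png',np.hstack([A,B]))"
```

```text
t: 16.6
ee_pos: [423.1, -334.3, 13.8]
orientation: [0.002, -3.14, -0.002]
ft_force: [1.3, -0.4, 0.5]
width: 27.9
t: 17.1
ee_pos: [423.3, -335.7, 15.1]
orientation: [-0.0, 3.141, -0.001]
ft_force: [-0.4, 0.2, 0.3]
width: 44.3
t: 17.6
ee_pos: [425.9, -337.8, 170.3]
orientation: [-0.0, 3.134, -0.01]
ft_force: [0.1, -0.1, -0.1]
width: 44.0
t: 18.1
ee_pos: [369.8, -131.4, 163.7]
orientation: [0.005, -3.138, -0.003]
ft_force: [-0.3, -0.2, 1.0]
width: 43.9
```

View pics/c8.png

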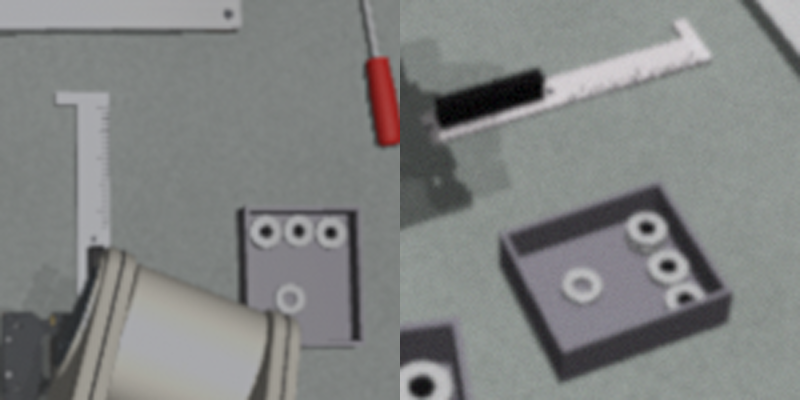

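The crops show the washer flat on the small bin's floor (top crop (290,298), side crop (580,286)), well inside. The rule lies flat on the bench with its stop clear of the plate. The screwdriver is where it was and the gripper is high and free. Let it settle and hand in.

```bash
python3 -m jog '{"translation":[[0,0,0],[0,0,0],[0,0,0],[0,0,0],[0,0,0]],"delta_rot":[[0,0,0],[0,0,0],[0,0,0],[0,0,0],[0,0,0]],"hand":[0,0,0,0,0]}'
python3 -c "
from workcell import ctrl
print(ctrl.close_job())"
```

```text
t: 18.7
ee_pos: [373.2, -135.9, 164.6]
orientation: [-0.001, -3.141, -0.0]
ft_force: [0.2, -0.8, 0.0]
width: 43.9
the job is handed in; nothing more can be done
None
```

I handed the job in at about 18.7 s. The washer is in the small parts bin and the rule lies flat on the bench in front of the plate. No verdict was reported.

- **What I did:** I took the rule by its grip and slid it in under the plate, low, to the right of where the washer could be. Then I swept left and dragged the washer out in the hook's corner. I slid the rule aside and let it go, then gripped the washer and put it in the bin.
- **Last checks:** The final pictures show the washer flat on the small bin's floor and the rule flat with its stop clear of the plate. The screwdriver looks unmoved. The contactor and tape were not in the last crops; nothing I did took the arm down near them after picking up the rule.
- **Forces:** The readings at the end of each move never passed about 9 N. Those came from the rule rubbing on and pressing the bench and showed no sign of the plate or battens being hit.
- **One disagreement:** The gripper read 27.6 mm on the 30 mm washer, and the check picture could not show the grasp clearly. The final pictures show it went into the bin anyway.

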